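Switch the pressure comparator over to the gauge under test

TASK

Connect the gauge under test to the comparator: pull the black selector knob up against its spring, turn it until its pointer points at the port that carries the dial gauge (not at a plugged port), and let it snap fully down into that notch. Then shut the vent by swinging the vent valve's handle round to its far stop, and leave the loose things lying about where they are.

Things in the scene. Friction and masses are not known exactly. Their poses are not given: they have to be found in the camera images.
- rig: Fixed comparator plate, 280 x 420 x 20 mm; origin on the bench under the knob's vertical axis; plate spans x -105..175, y -265..155 mm. An index ring (radius 56, top 58 mm above the bench) round the knob has slots at -60, -20, 20, 60 degrees from the plate's x axis (counter-clockwise seen from above). Ports stand 130 mm from the knob axis at -60, 20 and 60 degrees; none at -20 (parked).
- knob_grip (a point): Middle of the knob's upright grip bar, on its axis, 91 mm above the bench when seated. The bar is 16 mm thick, 48 mm long, 36 mm high (18 mm above and below this point); below it is a disc of 60 mm diameter, its top 20 mm below this point. x axis along the bar and the pointer; z up.
- pointer_tip (a point): Tip of the knob's pointer arm, 70 mm from the knob axis, a flat arm 12 mm wide and 8 mm thick below the grip bar with a white line on it; 66 mm above the bench when seated. A round steel tooth 10 mm thick hangs from the arm into a slot of the index ring.
- selector (a joint): Knob angle in rad, counter-clockwise seen from above. 0 = parked, as at the start (within 0.02). The other notches are at -0.698, 0.698 and 1.396; stops at -0.785 and 1.484. Slots leave about 0.02 play; the tooth slips into a slot by itself when let go within about 0.1 rad of its middle.
- plunger (a joint): How far the knob is pulled up, in m: 0 = fully down in a notch, 0.016 = upper stop. Spring and weight pull it down with about 9 N at 0, 12 N at the top. The tooth is clear of the ring above 0.010; let go between notches it rests on the ring at about 0.010 and is not home. It cannot turn while down.
- gauge: The gauge under test: a round steel dial gauge, 64 mm diameter, white dial facing straight up, fixed in one of the three ports (which one varies); origin on its axis at its underside, 35 mm above the bench; its top is 48 mm above that. It does not come off.
- plug_a: Plain steel hexagon blanking plug, 28 mm across and 16 mm high, fixed in one of the other two ports; origin on its axis at its underside.
- plug_b: The other blanking plug, just the same, in the remaining port.
- vent_axis (a point): On the vertical axis of the vent valve's handle, 82 mm above the bench, on a fixed aluminium block 52 mm square that stands on the plate about 190 mm from the knob, towards the plate's -y end.
- vent_post (a point): Top centre of the upright black round post (16 mm diameter, about 38 mm of it free above the flat handle bar) at the end of the vent handle, 70 mm from the vent axis, 118 mm above the bench.
- vent (a joint): Angle of the vent handle in rad, counter-clockwise seen from above: 0 = fully open stop, 1.57 = shut, at its far stop. It starts between 0 and 0.3, stays where it is left and needs about 2 N at the post.
- adapter: Bystander: loose brass fitting, 26 mm diameter, 34 mm high, standing on the plate; origin at the centre of its underside.
- pot: Bystander: loose steel pot, about 84 mm diameter, 45 mm high, on the bench; origin at the centre of its underside.
- spanner: Bystander: loose steel spanner, about 180 mm long, lying flat on the bench beyond the vent valve; origin near its middle.

How it is judged:
By the outcome, as a careful person would: the job done as asked, in the order asked, and still so for the second after the job is handed in, with the robot touching nothing.
It also fails if it takes over 48 s, if anything falls off the work surface, if the arm or the gripper's body presses on something with over 40 N, if the wrist force passes 120 N, or if a joint passes its speed limit or range.

ROBOT

A 6-joint arm with a two-finger parallel gripper is mounted at the origin on the work surface. World frame = base frame: x ahead of the robot, y to its left, z up, the work surface at z = 0. Lengths are in mm, angles in rad, forces in N, time in s.
With the tool pointing down it reaches from about 300 to 775 mm from the base axis. Payload 14.6 kg.
Tool frame: the origin (TCP) lies on the centre line of the jaws, within the pads' length; the fingertips stand manip.finger_overhang ahead of it and the grasp point (between the pads) lies 11 mm behind it (manip.finger_overhang is the distance from the TCP to the fingertips, in mm); y points along the fingers, x is the direction in which the jaws open and shut, and the axes are right-handed (so a half turn about y gives the same grasp; the last joint's range is limited). The gripper opens to 94 mm and grips with 3 to 60 N. Pads are 16 mm wide; open, the fingers measure 119 mm over their backs; the gripper's body (75 mm by 177 mm) begins 78 mm behind the grasp point.
Start: joints at [-1.289, 0.3, 1.521, -0, 1.321, -0.067], TCP at [187.966, -516.873, 213.446] pointing down, gripper open.
Joint ranges: [-3.03, 3.03], [-0.79, 2.21], [0.23, 2.52], [-1.04, 4.18], [0, 3.07], [-2.55, 2.55]. Speed limits (rad/s): [2.22, 2.22, 2.57, 3.14, 3.14, 3.14].

INTERFACE

Orientations are given as [roll, pitch, yaw] about the fixed x, y, z axes, in that order (R = Rz(yaw) Ry(pitch) Rx(roll)).
In Python, from cell import monitor, viewer, ticket, manip gives the robot as it stands.
- The arm moves only by the shell command python3 -m jog 'ROWS' [FORCE]. ROWS is JSON, a list of rows, each an object of numbers: "grip": the finger opening in cm, from 0 to 9.4; "dx", "dy", "dz": the shift along the tool's x, y, z in cm; "spin": the turn about the tool's y in degrees. In form: [{"grip": .., "dx": .., "dy": .., "dz": .., "spin": ..}, ...]. A call has 1 to 20 rows; each row is the pose to reach, as a shift and turn from the pose commanded when the call began, along the tool's axes at that moment; what a row does not reach only later rows make up. A row lasts 1/8 s, in which the tool goes at most 62.5 mm and 10.7 degrees, less where a joint would pass 70% of its speed; a pose out of reach is approached as far as the arm can. A call with a gripper value outside its range is refused whole. The fingers move at their own pace and stop on an object; FORCE is the grip in N (left out, the last holds). Time passes only in rows, so rows that repeat a pose let the fingers close. It gives the time, the measured TCP pose, the force and the opening at its end, in the units of the state.
- monitor.read_state(): the state, without advancing time (a new reading comes with each control period).
- viewer.camera(name): name is "scene" or "side" or "wrist"; returns a dict with "color" (420x560x3 uint8, red, green, blue), "vertical_fov" (degrees; the focal length in pixels is half the picture's height over the tangent of half this angle, whatever the lens; pixels are square), "cx", "cy" (the principal point, pixels), "k1" (the pictures are not rectified: a ray, as slopes to the right and down, at radius r is drawn at 1 + k1 r^2 times it, then the intrinsics apply), "rvec" (rotation vector, rad) and "tvec" (3), from world to camera coordinates, as OpenCV has them. Camera axes: x right, y down, z forward; pixel columns grow to the right and rows downward; lengths in mm; the calibration is good to about 2 mm. A picture is of the moment at which its call begins. There is no depth.
- ticket.sign_off(): hands the job in, once; it reports no verdict.
The state is a dict: "clock": time; "joints": joint angles; "qd": joint speeds; "effort": joint torques, N m; "eef_pos": TCP position; "eef_rot": TCP orientation; "wrist_force": force on the tool from outside, world axes, zero at the start; "moment": the same for the moment, N m; "finger_gap": finger opening in mm.
Only numpy, scipy, OpenCV 4.12 (cv2) and the standard library are available. Lean on these libraries where they do the work, as an engineer would, in place of code of your own. Each camera call takes 0.05 s, during which the arm holds its last target. There are 200 camera calls.

## Working session

There is one attempt and no reset: what is moved stays moved. The work goes in short steps, Python scripts to look and compute and a shell command to move; the robot and the scene stay as the last step left them, time stands still between calls to the robot, and variables do not carry over. Pictures are saved under pics/ and viewed, about 8 in all and at most 12, crops included, and the job is handed in when it is done.

```bash
ls; mkdir -p pics; cat > h.py <<'E'
import numpy as np, cv2, json
from cell import monitor, viewer, ticket, manip
def shot(n,f):
    c=viewer.camera(n); cv2.imwrite('pics/'+f+'.png',c['color'][:,:,::-1]); 
    d={k:(np.array(v).tolist()) for k,v in c.items() if k!='color'}; json.dump(d,open('pics/'+f+'.json','w')); return c
def load(f): return json.load(open('pics/'+f+'.json'))
def ray(c,u,v):
    f=210/np.tan(np.radians(c['vertical_fov'])/2); K=np.array([[f,0,c['cx']],[0,f,c['cy']],[0,0,1.]])
    p=cv2.undistortPoints(np.array([[[u,v]]],float),K,np.array([c['k1'],0,0,0.]))[0,0]
    # k1 model applied as x*(1+k1 r^2)
    R=cv2.Rodrigues(np.array(c['rvec'],float))[0]; o=-R.T@np.array(c['tvec'],float)
    return o,R.T@np.array([p[0],p[1],1])
def onz(c,u,v,z):
    o,d=ray(c,u,v); return (o+d*(z-o[2])/d[2]).round(1)
def proj(c,P):
    f=210/np.tan(np.radians(c['vertical_fov'])/2); K=np.array([[f,0,c['cx']],[0,f,c['cy']],[0,0,1.]])
    return cv2.projectPoints(np.array(P,float).reshape(-1,3),np.array(c['rvec'],float),np.array(c['tvec'],float),K,np.array([c['k1'],0,0,0.]))[0][:,0].round(1)
E
python3 - <<'E'
from h import *
s=monitor.read_state(); print(s); print(manip.finger_overhang)
a=shot('scene','sc0');b=shot('side','si0')
im=np.hstack([a['color'],b['color']])[:,:,::-1]
for n in('sc0','si0'): print(load(n))
E
```

```text
pics
{'clock': 0.0, 'joints': array([-1.28863528e+00,  3.00555823e-01,  1.52156706e+00, -2.45113791e-05,
        1.32067642e+00, -6.66188047e-02]), 'qd': array([ 0.00015192, -0.00071534, -0.0005891 ,  0.0010832 , -0.00027289,
        0.00115557]), 'effort': array([ 8.76952035e-04, -5.31806231e+01, -3.52738667e+01,  7.08495034e-02,
        2.44282099e-02, -1.36215681e-04]), 'eef_pos': array([ 187.87707808, -516.65741562,  212.8457771 ]), 'eef_rot': array([-1.57073969e+00,  1.20554786e-03, -1.22201036e+00]), 'wrist_force': array([ 0.14653719,  0.00193983, -0.22632467]), 'moment': array([0.02632791, 0.01767404, 0.030711  ]), 'finger_gap': 94.11222092496004}
8.0
{'vertical_fov': 50.8668720654141, 'cx': 280.5470857693652, 'cy': 201.53243425556988, 'k1': -0.07819591137129772, 'rvec': [1.8411264610604872, 1.7882760100589787, -0.6675541049909903], 'tvec': [-46.43510798655235, -359.9122984414246, 1585.464446111687]}
{'vertical_fov': 56.0653661773338, 'cx': 279.9734418083282, 'cy': 210.88645802728564, 'k1': -0.051881691660509106, 'rvec': [0.8046386636179542, -2.419747985808188, 1.2894406339736426], 'tvec': [481.3112743320829, 255.90348542275427, 762.6169623975262]}
```

View pics/sc0.png

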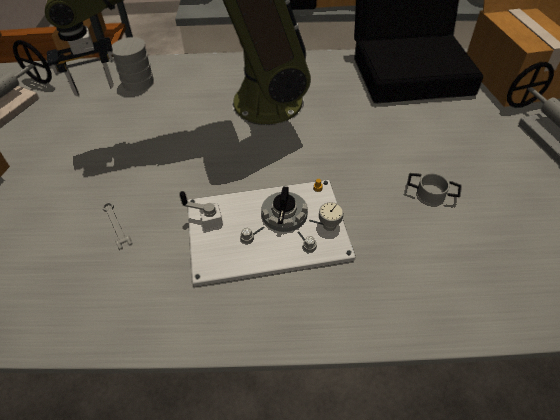

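View pics/si0.png

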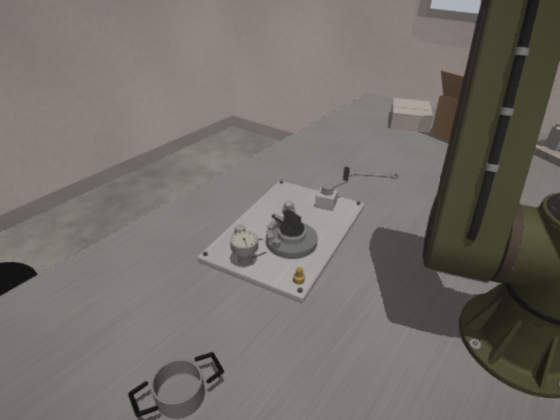

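The scene view shows the knob at (284,205), the gauge to its right at (331,213), the plugs at (309,243) and (247,235), and the vent post at (183,198). The gauge seems to be at +60°. I'll zoom in for pixels.

```bash
python3 - <<'E'
from h import *
a=cv2.imread('pics/sc0.png')[170:290,170:370];b=cv2.imread('pics/si0.png')[160:300,200:370]
A=cv2.resize(a,(800,480),interpolation=cv2.INTER_CUBIC);cv2.imwrite('pics/z0.png',A)
B=cv2.resize(b,(680,560),interpolation=cv2.INTER_CUBIC);cv2.imwrite('pics/z1.png',B)
E
```

```text
(no output)
```

View pics/z0.png

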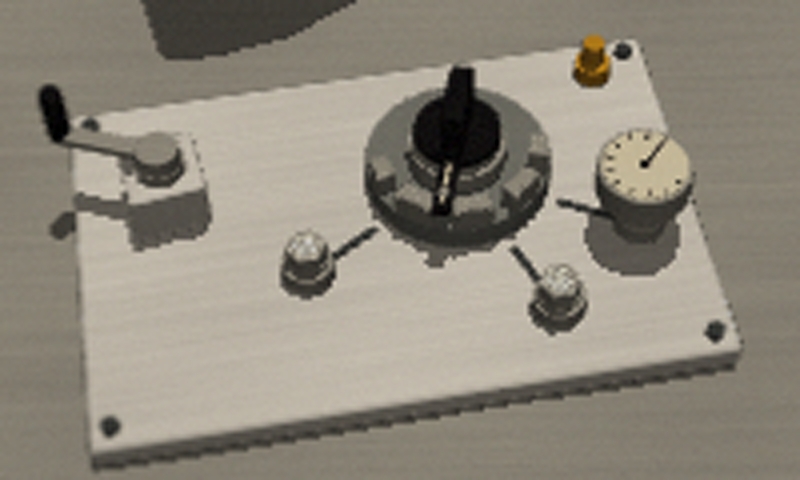

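View pics/z1.png

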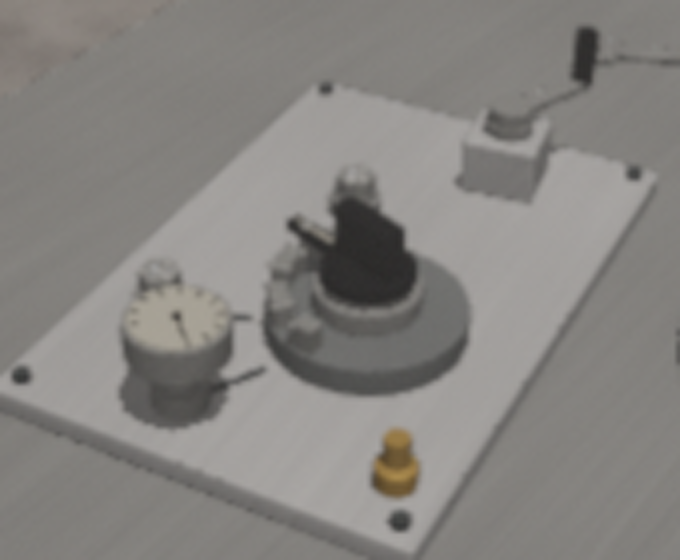

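The zooms show the dial in line with the +60° port (z0 at 644,163; z1 at 177,318), and hex plugs in the other two ports. The brass adapter sits near the plate corner, and the vent post top is at z0 (46,90) and z1 (586,32).

```bash
python3 - <<'E'
from h import *
sc,si=load('sc0'),load('si0')
S=lambda x,y,z:onz(sc,x/4+169.6,y/4+169.6,z)
T=lambda x,y,z:onz(si,x/4+199.6,y/4+159.6,z)
bo=[S(*p,22) for p in [(622,50),(714,330),(110,426),(90,126)]]; bt=[T(*p,22) for p in [(400,520),(22,375),(326,88),(633,173)]]
loc=np.array([[-90,140],[160,140],[160,-250],[-90,-250]])
for n,b in(('sc',bo),('si',bt)):
    b=np.array(b)[:,:2]; print(b.tolist())
    l=loc-loc.mean(0); m=b-b.mean(0)
    yaw=np.arctan2((l[:,0]*m[:,1]-l[:,1]*m[:,0]).sum(),(l*m).sum()); R=np.array([[np.cos(yaw),-np.sin(yaw)],[np.sin(yaw),np.cos(yaw)]])
    o=b.mean(0)-R@[35,-55]; print(n,'yaw',yaw,'knob',o, 'local resid',((m)@R).round(0).tolist())
    for a in(-60,20,60):
        print(a,(o+R@(130*np.array([np.cos(np.radians(a)),np.sin(np.radians(a))]))).round(1))
print('gauge',S(644,163,83),T(177,318,83))
print('post',S(46,92,117),T(586,33,117))
print('ventaxis',S(158,150,84),T(510,115,84))
print('bar top',S(462,70,109),T(350,203,109),T(392,237,109))
print('tip',S(440,210,68),T(292,222,68))
print('adapter',S(594,42,54),T(397,436,54))
E
```

```text
[[421.3, 167.4], [668.8, 204.8], [728.2, -179.8], [481.2, -217.7]]
sc yaw 0.15299683329598934 knob [531.90180694  42.69851149] local resid [[-125.0, 195.0], [125.0, 194.0], [125.0, -195.0], [-125.0, -195.0]]
-60 [613.3 -58.7]
20 [645.9 105.3]
60 [579.  163.9]
[[422.3, 168.1], [668.8, 205.4], [727.8, -181.0], [481.1, -217.2]]
si yaw 0.15045144328946383 knob [532.15172998  42.95773609] local resid [[-125.0, 195.0], [124.0, 195.0], [125.0, -196.0], [-124.0, -195.0]]
-60 [613.3 -58.6]
20 [646.3 105.2]
60 [579.5 164. ]
gauge [577.9 163.6  83. ] [578.7 165.1  83. ]
post [ 532.3 -225.6  117. ] [ 532.3 -220.6  117. ]
ventaxis [ 556.7 -154.6   84. ] [ 543.5 -140.4   84. ]
bar top [515.6  47.  109. ] [546.7  43.5 109. ] [507.   57.3 109. ]
tip [600.4  29.9  68. ] [597.8  33.2  68. ]
adapter [442.3 143.4  54. ] [442.1 144.   54. ]
```

```bash
cat >> h.py <<'E'
def rel(x,y,z,yawdeg):
    s=monitor.read_state(); p=s['eef_pos']; w=s['eef_rot'][2]; d=np.array([x,y,z])-p
    c,t=np.cos(w),np.sin(w); dy=(np.degrees(w)-yawdeg+180)%360-180
    print('t',round(s['clock'],2),'dx %.2f dy %.2f dz %.2f cm spin %.1f'%((d[0]*c+d[1]*t)/10,-d[2]/10,(-d[0]*t+d[1]*c)/10,dy),p.round(1),'yaw',round(np.degrees(w),1),s['wrist_force'].round(1),round(s['finger_gap'],1))
E
python3 -c "
from h import *
rel(532,43,160,-101.3)"
```

```text
t 0.1 dx -40.84 dy 5.29 dz 51.47 cm spin 31.3 [ 187.9 -516.7  212.9] yaw -70.0 [0.1 0.1 0.1] 94.3
```

```bash
python3 -m jog '[{"grip":6,"dx":-3.4,"dy":0,"dz":4.3,"spin":3},{"grip":6,"dx":-6.8,"dy":0,"dz":8.6,"spin":6},{"grip":6,"dx":-10.2,"dy":0,"dz":12.9,"spin":9},{"grip":6,"dx":-13.6,"dy":0.5,"dz":17.2,"spin":12},{"grip":6,"dx":-17,"dy":1,"dz":21.5,"spin":15},{"grip":6,"dx":-20.4,"dy":1.5,"dz":25.7,"spin":18},{"grip":6,"dx":-23.8,"dy":2,"dz":30,"spin":21},{"grip":6,"dx":-27.2,"dy":2.5,"dz":34.3,"spin":24},{"grip":6,"dx":-30.6,"dy":3,"dz":38.6,"spin":27},{"grip":6,"dx":-34,"dy":3.5,"dz":42.9,"spin":30},{"grip":6,"dx":-37.5,"dy":4,"dz":47.2,"spin":31.3},{"grip":6,"dx":-40.8,"dy":4.5,"dz":51.5,"spin":31.3},{"grip":6,"dx":-40.8,"dy":4.5,"dz":51.5,"spin":31.3},{"grip":6,"dx":-40.8,"dy":4.5,"dz":51.5,"spin":31.3},{"grip":6,"dx":-40.8,"dy":4.5,"dz":51.5,"spin":31.3}]' 30
python3 -c "
from h import *
rel(532,43,84,-101.3)
c=shot('wrist','w1'); print(proj(c,[[532,43,109],[532,43,71],[600.7,29.3,68]]))"
```

```text
clock: 1.98
eef_pos: [532.2, 41.6, 168.7]
eef_rot: [-1.571, -0.0, -1.77]
wrist_force: [-0.3, -1.0, -0.4]
finger_gap: 60.0
t 1.98 dx -0.14 dy 8.47 dz -0.05 cm spin -0.1 [532.2  41.6 168.7] yaw -101.4 [-0.3 -1.  -0.4] 60.0
[[273.4 228.6]
 [273.6 213.6]
 [273.3 125.1]]
```

View pics/w1.png

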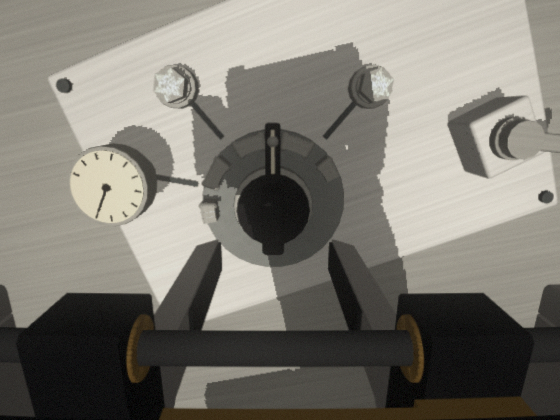

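The wrist view has the bar at column ~273 and the pointer tip at (273,125), both where my estimate puts them. The pointer is between the two plugs (parked), and the gauge is two notches counter-clockwise. Next I descend and grip.

```bash
python3 -m jog '[{"grip":6,"dx":-0.1,"dy":3,"dz":0,"spin":0},{"grip":6,"dx":-0.1,"dy":6,"dz":0,"spin":0},{"grip":6,"dx":-0.1,"dy":8.4,"dz":0,"spin":0},{"grip":6,"dx":-0.1,"dy":8.4,"dz":0,"spin":0},{"grip":0.5,"dx":-0.1,"dy":8.4,"dz":0,"spin":0},{"grip":0.5,"dx":-0.1,"dy":8.4,"dz":0,"spin":0},{"grip":0.5,"dx":-0.1,"dy":8.4,"dz":0,"spin":0},{"grip":0.5,"dx":-0.1,"dy":8.4,"dz":0,"spin":0},{"grip":0.5,"dx":-0.1,"dy":8.4,"dz":0,"spin":0},{"grip":0.5,"dx":-0.1,"dy":8.4,"dz":0,"spin":0}]' 45
```

```text
clock: 3.28
eef_pos: [532.7, 43.3, 84.6]
eef_rot: [-1.571, -0.0, -1.768]
wrist_force: [-1.1, -2.9, 2.3]
finger_gap: 15.4
```

```bash
python3 -m jog '[{"grip":0.5,"dx":0,"dy":-0.5,"dz":0,"spin":0},{"grip":0.5,"dx":0,"dy":-1.0,"dz":0,"spin":0},{"grip":0.5,"dx":0,"dy":-1.35,"dz":0,"spin":0},{"grip":0.5,"dx":0,"dy":-1.35,"dz":0,"spin":0},{"grip":0.5,"dx":0,"dy":-1.35,"dz":0,"spin":0}]'
```

```text
clock: 3.9
eef_pos: [532.5, 43.4, 97.5]
eef_rot: [-1.571, -0.0, -1.768]
wrist_force: [2.8, -5.0, -11.6]
finger_gap: 15.7
```

```bash
python3 -m jog '[{"grip":0.5,"dx":0,"dy":0,"dz":0,"spin":-8},{"grip":0.5,"dx":0,"dy":0,"dz":0,"spin":-16},{"grip":0.5,"dx":0,"dy":0,"dz":0,"spin":-24},{"grip":0.5,"dx":0,"dy":0,"dz":0,"spin":-32},{"grip":0.5,"dx":0,"dy":0,"dz":0,"spin":-40},{"grip":0.5,"dx":0,"dy":0,"dz":0,"spin":-48},{"grip":0.5,"dx":0,"dy":0,"dz":0,"spin":-56},{"grip":0.5,"dx":0,"dy":0,"dz":0,"spin":-64},{"grip":0.5,"dx":0,"dy":0,"dz":0,"spin":-72},{"grip":0.5,"dx":0,"dy":0,"dz":0,"spin":-77},{"grip":0.5,"dx":0,"dy":0,"dz":0,"spin":-80},{"grip":0.5,"dx":0,"dy":0,"dz":0,"spin":-80},{"grip":0.5,"dx":0,"dy":0,"dz":0,"spin":-80}]'
python3 -c "
from h import *
s=monitor.read_state(); print(s['moment'])
c=shot('scene','sc2'); 
a=cv2.imread('pics/sc2.png')[160:260,230:350];cv2.imwrite('pics/z2.png',cv2.resize(a,None,fx=4,fy=4))
k=np.radians(60)+.152; print((proj(c,[532+70*np.cos(k),43+70*np.sin(k),81])-[230,160])*4)"
```

```text
clock: 5.52
eef_pos: [532.6, 43.3, 97.5]
eef_rot: [-1.571, 0.0, -0.372]
wrist_force: [3.7, -4.7, -11.0]
finger_gap: 15.4
[-1.24928966 -0.89802738  0.04347547]
[[315.2 181.6]]
```

View pics/z2.png

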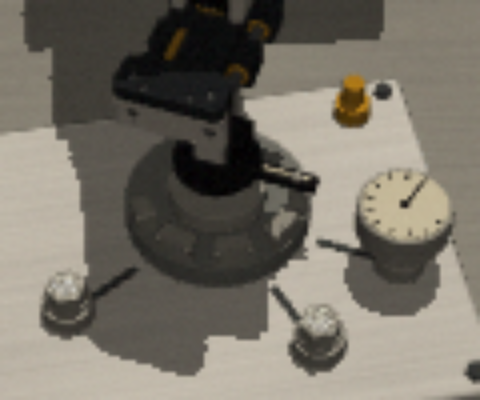

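The pointer tip is at crop (316,183) against a predicted (315,182), so it lines up with the gauge port. Next I lower it, let go and retreat.

```bash
python3 -m jog '[{"grip":0.5,"dx":0,"dy":0.5,"dz":0,"spin":0},{"grip":0.5,"dx":0,"dy":1.0,"dz":0,"spin":0},{"grip":0.5,"dx":0,"dy":1.3,"dz":0,"spin":0},{"grip":0.5,"dx":0,"dy":1.3,"dz":0,"spin":0}]'
python3 -m jog '[{"grip":3,"dx":0,"dy":0,"dz":0,"spin":0},{"grip":4,"dx":0,"dy":0,"dz":0,"spin":0},{"grip":5,"dx":0,"dy":0,"dz":0,"spin":0},{"grip":5,"dx":0,"dy":0,"dz":0,"spin":0},{"grip":5,"dx":0,"dy":-3,"dz":0,"spin":0},{"grip":5,"dx":0,"dy":-6,"dz":0,"spin":0},{"grip":5,"dx":0,"dy":-9,"dz":0,"spin":0},{"grip":5,"dx":0,"dy":-9,"dz":0,"spin":0},{"grip":5,"dx":0,"dy":-9,"dz":0,"spin":0}]'
python3 - <<'E'
from h import *
k=np.radians(60)+.152; P=[[532+70*np.cos(k),43+70*np.sin(k),70],[532+70*np.cos(k),43+70*np.sin(k),80],[532,43,109]]
c=shot('side','si3'); print((proj(c,P)-[230,190])*4)
a=c['color'][190:270,230:330,::-1]; a=cv2.resize(a,None,fx=4,fy=4)
c=shot('wrist','w3'); print(proj(c,P)*[.7,.7]+[400,0])
b=cv2.resize(c['color'][:,:,::-1],None,fx=.7,fy=.7)
o=np.zeros((330,800,3),np.uint8); o[:320,:400]=a; o[:294,400:792]=b; cv2.imwrite('pics/z3.png',o)
E
```

```text
clock: 6.08
eef_pos: [532.6, 43.3, 84.8]
eef_rot: [-1.571, 0.0, -0.372]
wrist_force: [1.4, -5.2, -8.6]
finger_gap: 15.8
clock: 7.2
eef_pos: [532.4, 43.6, 174.1]
eef_rot: [-1.571, 0.001, -0.372]
wrist_force: [0.6, -0.5, -0.3]
finger_gap: 50.4
[[147.6 179.6]
 [147.6 166. ]
 [249.2  89.6]]
[[591.38  87.15]
 [591.31  87.43]
 [591.31 158.06]]
```

View pics/z3.png

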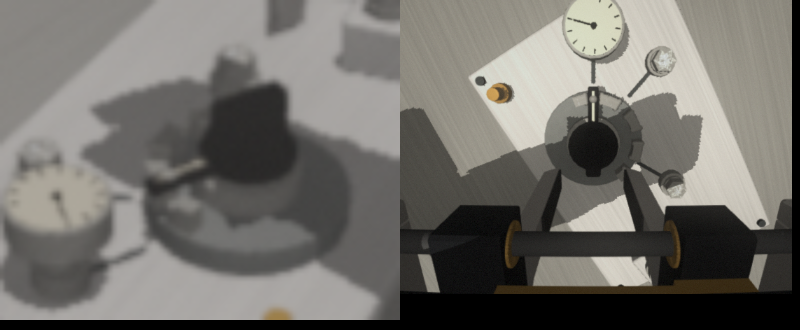

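The knob is seated: the tip is at its seated height and pointing at the gauge. Next is the vent axis, by two-view triangulation.

```bash
python3 - <<'E'
from h import *
sc,si=load('sc0'),load('si0')
def tri(a,b):
    o1,d1=ray(sc,a[0]/4+169.6,a[1]/4+169.6);o2,d2=ray(si,b[0]/4+199.6,b[1]/4+159.6)
    t=np.linalg.lstsq(np.c_[d1,-d2],o2-o1,rcond=None)[0]; p,q=o1+t[0]*d1,o2+t[1]*d2
    return ((p+q)/2).round(1),np.linalg.norm(p-q).round(1)
print('hub',tri((158,148),(510,112))); post,_=tri((46,90),(586,30)); print('post',post,tri((58,135),(583,82)))
for h in (82,90,95,100):
  print(h,onz(sc,158/4+169.6,148/4+169.6,h),onz(si,510/4+199.6,112/4+159.6,h))
# shadows aside: wrist view w1 block top
w=load('w1'); print('wrist hub',[onz(w,520,138,h).tolist() for h in(82,95)])
print('block corners wrist z72', [onz(w,u,v,74).tolist() for u,v in((484,111),(532,95),(498,175))])
rel(532,-223,170,-17)
E
```

```text
hub (array([ 550.7, -155.2,   77.5]), np.float64(2.2))
post [ 533.3 -224.4  118.4] (array([ 533. , -225.6,   74.7]), np.float64(1.1))
82 [ 553.4 -155.1   82. ] [ 547.1 -146.8   82. ]
90 [ 560.  -153.5   90. ] [ 540.7 -134.8   90. ]
95 [ 564.2 -152.5   95. ] [ 536.7 -127.3   95. ]
100 [ 568.4 -151.5  100. ] [ 532.7 -119.8  100. ]
wrist hub [[556.5, -151.3, 82.0], [559.1, -142.3, 95.0]]
block corners wrist z72 [[580.6, -129.4, 74.0], [585.6, -167.1, 74.0], [528.9, -138.4, 74.0]]
t 7.3 dx 9.67 dy 0.38 dz -24.84 cm spin -4.3 [532.3  43.5 173.8] yaw -21.3 [-0.8 -0.2 -0.3] 49.9
```

```bash
python3 -m jog '[{"grip":5,"dx":2.4,"dy":0,"dz":-6,"spin":-4},{"grip":5,"dx":4.8,"dy":0,"dz":-11,"spin":-5},{"grip":5,"dx":7.2,"dy":0,"dz":-16,"spin":-5},{"grip":5,"dx":9.7,"dy":0,"dz":-21,"spin":-5},{"grip":5,"dx":9.7,"dy":0,"dz":-24.9,"spin":-5},{"grip":5,"dx":9.7,"dy":0,"dz":-24.9,"spin":-5},{"grip":5,"dx":9.7,"dy":0,"dz":-24.9,"spin":-5},{"grip":5,"dx":9.7,"dy":0,"dz":-24.9,"spin":-5}]'
python3 -c "
from h import *
rel(533.3,-224.4,96,-15.4)
c=shot('wrist','w4'); print(proj(c,[[533.3,-224.4,118],[552,-156,82]]))"
```

```text
clock: 8.3
eef_pos: [532.9, -222.6, 174.8]
eef_rot: [-1.571, 0.0, -0.283]
wrist_force: [-0.3, 1.0, 0.1]
finger_gap: 49.8
t 8.3 dx 0.09 dy 7.88 dz -0.16 cm spin -0.8 [ 532.9 -222.6  174.8] yaw -16.2 [-0.3  1.   0.1] 49.8
[[274.4 230.7]
 [272.8 125. ]]
```

View pics/w4.png

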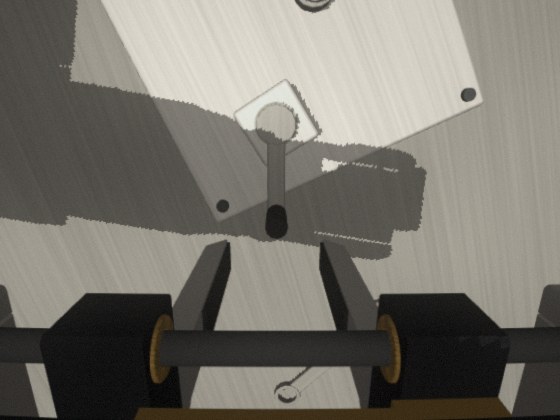

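The wrist view puts the post top at (277,230) against a predicted (274,231), and the handle runs straight up to the hub at (277,123). I'll descend and grip it lightly.

```bash
python3 -m jog '[{"grip":5,"dx":0.2,"dy":3,"dz":-0.2,"spin":-0.8},{"grip":5,"dx":0.2,"dy":6,"dz":-0.2,"spin":-0.8},{"grip":5,"dx":0.2,"dy":7.9,"dz":-0.2,"spin":-0.8},{"grip":5,"dx":0.2,"dy":7.9,"dz":-0.2,"spin":-0.8},{"grip":0.5,"dx":0.2,"dy":7.9,"dz":-0.2,"spin":-0.8},{"grip":0.5,"dx":0.2,"dy":7.9,"dz":-0.2,"spin":-0.8},{"grip":0.5,"dx":0.2,"dy":7.9,"dz":-0.2,"spin":-0.8},{"grip":0.5,"dx":0.2,"dy":7.9,"dz":-0.2,"spin":-0.8},{"grip":0.5,"dx":0.2,"dy":7.9,"dz":-0.2,"spin":-0.8}]' 15
python3 - <<'E'
from h import *
s=monitor.read_state(); p=s['eef_pos'][:2]; print(p,s['eef_rot'],s['finger_gap'])
# radius 70, axis along tool z (up in wrist view)
for a in range(0,96,8):
    r=np.radians(a); print(a,'dx %.2f dz %.2f'%(7*np.sin(r),7*(1-np.cos(r))))
E
```

```text
clock: 9.48
eef_pos: [534.0, -226.3, 96.3]
eef_rot: [-1.571, -0.0, -0.271]
wrist_force: [-1.8, 0.1, 3.2]
finger_gap: 15.6
[ 533.9689113  -226.26154272] [-1.57090625e+00 -3.04703922e-04 -2.70842719e-01] 15.612711037027617
0 dx 0.00 dz 0.00
8 dx 0.97 dz 0.07
16 dx 1.93 dz 0.27
24 dx 2.85 dz 0.61
32 dx 3.71 dz 1.06
40 dx 4.50 dz 1.64
48 dx 5.20 dz 2.32
56 dx 5.80 dz 3.09
64 dx 6.29 dz 3.93
72 dx 6.66 dz 4.84
80 dx 6.89 dz 5.78
88 dx 7.00 dz 6.76
```

```bash
python3 -m jog '[{"grip":0.5,"dx":0.49,"dy":0,"dz":0.02,"spin":-4},{"grip":0.5,"dx":0.97,"dy":0,"dz":0.07,"spin":-8},{"grip":0.5,"dx":1.45,"dy":0,"dz":0.15,"spin":-12},{"grip":0.5,"dx":1.93,"dy":0,"dz":0.27,"spin":-16},{"grip":0.5,"dx":2.4,"dy":0,"dz":0.42,"spin":-20},{"grip":0.5,"dx":2.85,"dy":0,"dz":0.61,"spin":-24},{"grip":0.5,"dx":3.3,"dy":0,"dz":0.82,"spin":-28},{"grip":0.5,"dx":3.71,"dy":0,"dz":1.06,"spin":-32}]'
python3 -c "
from h import *
rel(0,0,0,0)"
```

```text
clock: 10.48
eef_pos: [572.9, -226.0, 96.3]
eef_rot: [-1.571, -0.001, 0.29]
wrist_force: [-0.3, -1.0, 2.9]
finger_gap: 15.7
t 10.47 dx -48.44 dy 9.63 dz 38.02 cm spin 16.6 [ 572.9 -226.    96.3] yaw 16.6 [-0.3 -1.   2.9] 15.7
```

```bash
python3 -m jog '[{"grip":0.5,"dx":0.49,"dy":0,"dz":0.02,"spin":-4},{"grip":0.5,"dx":0.97,"dy":0,"dz":0.07,"spin":-8},{"grip":0.5,"dx":1.45,"dy":0,"dz":0.15,"spin":-12},{"grip":0.5,"dx":1.93,"dy":0,"dz":0.27,"spin":-16},{"grip":0.5,"dx":2.4,"dy":0,"dz":0.42,"spin":-20},{"grip":0.5,"dx":2.85,"dy":0,"dz":0.61,"spin":-24},{"grip":0.5,"dx":3.3,"dy":0,"dz":0.82,"spin":-28},{"grip":0.5,"dx":3.71,"dy":0,"dz":1.06,"spin":-32},{"grip":0.5,"dx":3.71,"dy":0,"dz":1.06,"spin":-32}]'
python3 -m jog '[{"grip":0.5,"dx":0.24,"dy":0,"dz":0,"spin":-2},{"grip":0.5,"dx":0.49,"dy":0,"dz":0.02,"spin":-4},{"grip":0.5,"dx":0.73,"dy":0,"dz":0.04,"spin":-6},{"grip":0.5,"dx":0.73,"dy":0,"dz":0.04,"spin":-6}]'
```

```text
clock: 11.6
eef_pos: [606.0, -205.3, 96.4]
eef_rot: [-1.573, -0.001, 0.846]
wrist_force: [5.6, -2.1, 1.8]
finger_gap: 15.5
clock: 12.1
eef_pos: [610.5, -199.9, 96.4]
eef_rot: [-1.573, -0.001, 0.95]
wrist_force: [7.3, -1.4, 0.3]
finger_gap: 15.7
```

```bash
python3 -m jog '[{"grip":0.5,"dx":0.24,"dy":0,"dz":-0.05,"spin":-2},{"grip":0.5,"dx":0.49,"dy":0,"dz":-0.05,"spin":-4},{"grip":0.5,"dx":0.73,"dy":0,"dz":-0.04,"spin":-6},{"grip":0.5,"dx":0.73,"dy":0,"dz":-0.04,"spin":-6}]'
python3 -m jog '[{"grip":0.5,"dx":0.24,"dy":0,"dz":0,"spin":-2},{"grip":0.5,"dx":0.49,"dy":0,"dz":0.02,"spin":-4},{"grip":0.5,"dx":0.49,"dy":0,"dz":0.02,"spin":-4}]'
```

```text
clock: 12.6
eef_pos: [614.8, -193.6, 96.4]
eef_rot: [-1.572, -0.0, 1.057]
wrist_force: [5.6, -0.3, 4.0]
finger_gap: 15.5
clock: 12.98
eef_pos: [615.7, -191.2, 96.3]
eef_rot: [-1.571, 0.003, 1.126]
wrist_force: [-3.7, -12.6, 5.9]
finger_gap: 15.9
```

```bash
python3 -m jog '[{"grip":0.5,"dx":0.2,"dy":0,"dz":0,"spin":0},{"grip":0.5,"dx":0.2,"dy":0,"dz":0,"spin":0},{"grip":0.5,"dx":0.2,"dy":0,"dz":0,"spin":0}]'
```

```text
clock: 13.35
eef_pos: [615.8, -191.0, 96.2]
eef_rot: [-1.57, 0.005, 1.125]
wrist_force: [-8.7, -22.1, 6.4]
finger_gap: 15.6
```

The stop is firm: 2 mm of command moved it 0.2 mm and the force rose to 24 N. The total swing was about 78°, which fits a start of about 0.2. I'll open while still loaded so the handle isn't dragged back, then retreat and check.

```bash
python3 -m jog '[{"grip":5,"dx":0,"dy":0,"dz":0,"spin":0},{"grip":5,"dx":0,"dy":0,"dz":0,"spin":0},{"grip":5,"dx":-0.3,"dy":0,"dz":0,"spin":0},{"grip":5,"dx":-0.3,"dy":0,"dz":0,"spin":0},{"grip":5,"dx":-0.3,"dy":-3,"dz":0,"spin":0},{"grip":5,"dx":-0.3,"dy":-6,"dz":0,"spin":0},{"grip":5,"dx":-0.3,"dy":-9,"dz":0,"spin":0},{"grip":5,"dx":-0.3,"dy":-13,"dz":0,"spin":0},{"grip":5,"dx":-0.3,"dy":-15,"dz":0,"spin":0},{"grip":5,"dx":-0.3,"dy":-15,"dz":0,"spin":0}]'
python3 - <<'E'
from h import *
c=shot('scene','sc5')
P=[[552.7,-158.8,82],[615.8,-191,118],[600.7-0,0,0]]
k=np.radians(60)+.152;P[2]=[532+70*np.cos(k),43+70*np.sin(k),68]
print((proj(c,P)-[170,160])*4)
a=cv2.imread('pics/sc5.png')[160:290,170:370];A=cv2.resize(a,None,fx=4,fy=4);cv2.imwrite('pics/z5.png',A)
c=shot('wrist','w5'); print(proj(c,P))
d=cv2.absdiff(cv2.imread('pics/sc0.png'),cv2.imread('pics/sc5.png')).max(2)>60
for n,(x,y,X,Y) in dict(spanner=(95,200,140,250),pot=(400,165,470,210),adapter=(310,175,330,193)).items(): print(n,d[y:Y,x:X].sum())
E
```

```text
clock: 14.6
eef_pos: [616.4, -190.2, 247.2]
eef_rot: [-1.573, -0.0, 1.126]
wrist_force: [-0.5, 0.7, -0.4]
finger_gap: 49.9
[[150.8 185.6]
 [ 83.2 228.4]
 [554.4 194. ]]
[[274.9 119.3]
 [272.8 201.4]
 [534.5   0.6]]
spanner 0
pot 0
adapter 0
```

View pics/z5.png

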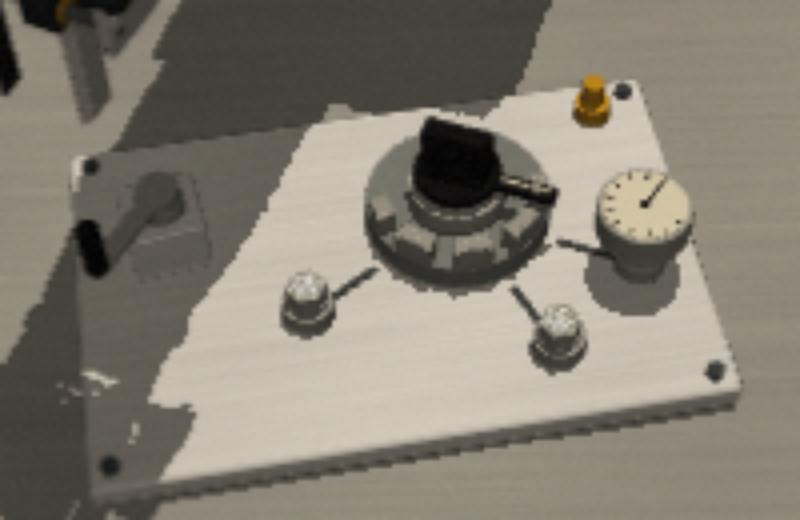

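View pics/w5.png

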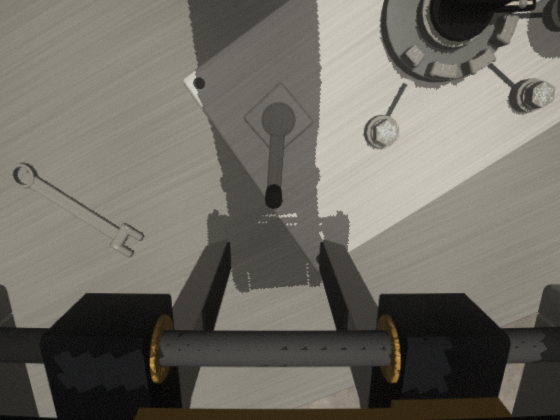

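Scene crop: the pointer tip is at (553,194) against a predicted seated position of (554,194). The vent post top is at (88,228) against a predicted (83,228). Wrist view: the post is at about (273,195), where it was released. The bystanders are unchanged.

```bash
python3 -c "
from h import *
print(ticket.sign_off())"
```

```text
the job is handed in; nothing more can be done
None
```

The knob now points at the dial gauge and the vent is at its far stop. I handed the job in at about 14.7 s of the 48 s allowed; the hand-in gives no verdict.

- **Selector:** The gauge is in the +60° port. I pulled the knob up 13 mm, turned it 80° counter-clockwise, then lowered and released it. In the last picture the pointer tip is within about 1 pixel of where a fully seated tip should be.
- **Vent:** I gripped the post and swung it about 78° counter-clockwise until it stopped hard. A further 2 mm of command moved it only 0.2 mm, and the force rose to about 24 N. That swing fits a start angle of about 0.2 rad. After release, the post stayed within about 2 mm of that point in the pictures.
- **Loose things:** The adapter, pot and spanner show no change between the first and last scene pictures. At hand-in the arm was well clear of everything, with wrist force near zero.

No check failed. My first two views of the vent axis differed by roughly 20 mm when read at an assumed height. Triangulating them settled it, and the swing itself matched the triangulated position within a few millimetres.

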